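# Set up the folding book rest and lock it with its pin

## Task

Set up the wooden book rest: first raise its hinged board by the board's knob as far as it goes, then flip the steel stay up by its own knob as far as it goes, so that the stay's eye stands in line between the two eyes of the board's bracket. Then take the locking pin off its sloping rack and thread it through all three eyes from the side of the stay's knob, pushing it fully home until its collar meets the bracket, and let go. Leave the pen, the keys, the tea light and everything else on the desk where they are.

Things in the scene. Friction and masses are not known exactly. Their poses are not given: they have to be found in the camera images.
- rest: Fixed wooden base of the book rest. Origin on the desk under the middle of the board's hinge; its x axis runs level from the hinge towards the far end (away from the robot), y to the side (left) on which stay, bracket and pin go, z up. The base spans x 0 to 204 mm and y -75 to 130 mm, at most 12 mm high away from its hinge and pivot posts.
- board (a joint): Angle of the hinged board, 0 = folded level, 0.873 rad = fully raised against its stop (far edge up, leaning towards the robot's side at the bottom). Stiff hinge that stays where it is left (0.38 N m of friction, board 0.25 kg, so about 4 N at the knob). The board is 205 x 160 x 9 mm, with a 22 mm book ledge at its hinge edge; raised, its far edge stands 205 mm above the desk.
- board_hinge (a point): Middle of the board's hinge line, 45 mm above the desk; the hinge axis is the rest's y axis.
- board_knob (a point): Grip point on the board's wooden knob: a round stub 14 mm in diameter, 58 mm long, along -y of the rest (to the right), starting 8 mm outside the board's edge; on its axis, 40 mm outside the edge, 165 mm from the hinge line. It can turn in the fingers if held firmly but not hard (30 N); press it on a little against the stop: a few hundredths of a radian short spoil the line of the eyes.
- stay (a joint): Angle of the steel stay, 0 = folded level (pointing from its pivot towards the robot), 1.011 rad = fully flipped up against its stop, where its eye is in line with the bracket's eyes if the board is fully raised. Stays where it is left (0.07 N m of friction, 60 g).
- stay_pivot (a point): Pivot of the stay on the base, in the middle of the 8 mm thick stay, 30 mm above the desk, 185 mm behind the hinge line and 104 mm to the left of the rest's middle; it turns about the rest's y axis.
- stay_knob (a point): Grip point on the stay's wooden knob: a round stub 14 mm in diameter, 58 mm long, on a thinner stem, along the rest's y axis to the left; on its axis, 27 mm from its free end, 85 mm left of the stay, 85 mm from the pivot axis. It can turn in the fingers; press it on a little against the stop. Flipped up: 102 mm above the desk, behind and below the pin, its end 88 mm left of the bracket.
- stay_eye (a point): Centre of the 13 mm round hole in the stay's end (steel plate 8 mm thick, 138 mm from the pivot); hole axis = rest's y axis.
- eye_outer (a point): Centre of the outer (left) mouth of the 13 mm hole in the bracket's outer cheek (8 mm thick, 30 x 38 mm, steel), where the pin enters; hole axis = rest's y axis; moves with the board. With the board raised it is 147 mm above the desk. Its x, y, z axes are the board's (y = rest's y, pointing out of the mouth to the left).
- eye_inner (a point): Centre of the inner (right) mouth of the 13 mm hole in the bracket's inner cheek (8 mm thick), 48 mm to the right of eye_outer; the space beyond it is free, under the board.
- pin_grip (a point): Centre of the locking pin's round wooden handle (16 mm diameter, 60 mm long), the place to grip. x axis runs along the pin from handle to tip; at the start the pin slopes, tip down 35 degrees (0.61 rad) with the tip towards the robot's right, and its y axis is level and square to the pin. The pin weighs about 50 g. It lies in two open forks and lifts out square to its length, upwards.
- pin_head (a point): Centre of the pin's collar face from which the steel rod starts: 34 mm from pin_grip towards the tip. Collar 22 mm in diameter, 4 mm thick, ending at this face. It lies flat on the bracket's outer cheek when the pin is home.
- pin_tip (a point): Tip of the pin, 75 mm from pin_head. Rod 8 mm in diameter, the last 12 mm tapered to 3 mm.
- rack: Fixed wooden pin rack: two upright tilted forks, open at the top, on a slab 60 x 115 x 12 mm; origin on the desk. At the start the pin's collar rests against the higher fork, its handle sticks out freely beyond it, 85 mm above the desk.
- pen: Blue ball pen lying on the desk, 145 mm; leave alone.
- keys: Bunch of keys lying on the desk; leave alone.
- candle: Tea light, 38 mm wide, 15 mm high; leave alone.

How it is judged:
On the way, in this order (a step that is already met when the one before it is completed fails the run):
1. the board is raised to its stop (value of joint board above 0.83 rad), for 0.2 s.
2. the stay is flipped up to its stop while the board is still raised (value of joint stay above 0.96 rad and value of joint board above 0.82 rad), for 0.2 s.
3. the pin is off its rack (distance of pin_grip from where it was at the start of the episode above 0.05 m), for 0.1 s.
4. the pin's tip has passed through all three eyes (y of pin_tip in the frame of eye_inner below -0.003 m and y of pin_head in the frame of eye_outer above -0.004 m and angle between the x axis of pin_head and the y axis of eye_outer, either way round below 0.2 rad and distance between pin_tip and eye_inner below 0.034 m), for 0.1 s.
At the end, for the whole second after the job is handed in: The board (within 0.06 rad) and the stay (within 0.07 rad) are up at their stops, and the pin lies and stays through all three eyes, with its collar within 6 mm of the bracket's outer cheek, the collar's centre within 8 mm of the hole's mouth and its tip at least 20 mm beyond the inner cheek (value of joint board above 0.81 rad and value of joint stay above 0.94 rad and distance between pin_head and eye_outer below 0.008 m and y of pin_head in the frame of eye_outer below 0.006 m and y of pin_tip in the frame of eye_inner below -0.02 m and angle between the x axis of pin_head and the y axis of eye_outer, either way round below 0.12 rad); the robot touches nothing.
It fails at once if the pen, the keys or the tea light was shifted by more than 30 mm (distance of any of pen, keys, candle from where it was at the start of the episode above 0.03 m).
It also fails if it takes over 66 s, if anything falls off the work surface, if the arm or the gripper's body presses on something with over 40 N, if the wrist force passes 120 N, or if a joint passes its speed limit or range.

## Robot

A 7-joint arm with a two-finger parallel gripper is mounted at the origin on a cart in front of the work surface, level with it; the furniture and walls round the work are solid. World frame = base frame: x ahead of the robot, y to its left, z up, the work surface at z = 0. Lengths are in m, angles in rad, forces in N, time in s.
With the tool pointing down it reaches from about 0.35 to 0.9 m from the base axis. Payload 7.2 kg.
Tool frame: the origin (TCP) lies at the very end of the fingers, on their centre line; the grasp point (between the pads) lies 19 mm behind it; z points along the fingers, y is the line along which they close (so a half turn about z gives the same grasp; the last joint's range is limited). The gripper opens to 88 mm and grips with 3 to 60 N. Pads are 20 mm wide; open, the fingers measure 115 mm over their backs; the gripper's body (75 mm by 178 mm) begins 61 mm behind the grasp point.
Start: joints at [-0.068, 0.411, -0.013, 1.596, 0.006, 1.134, -0.082], TCP at [0.625, -0, 0.223] pointing down, gripper open.
Joint ranges: [-2.95, 2.95], [-0.29, 1.99], [-1.47, 1.44], [0.14, 2.54], [-1.03, 4.17], [0.13, 1.85], [-2.86, 2.86]. Speed limits (rad/s): [2.39, 2.39, 3.01, 3.01, 3.14, 3.14, 3.14].

## Interface

Orientations are given as [roll, pitch, yaw] about the fixed x, y, z axes, in that order (R = Rz(yaw) Ry(pitch) Rx(roll)).
In Python, from rig import read_state, vision, manip gives the robot as it stands.
- The arm moves only by the tool carry_out, never from a script. Its argument "commands" is a list that holds one entry, the list of rows, each a list of 5 numbers: the shift along the tool's x, y, z in m, then the turn about the tool's z in degrees, then the finger opening in m, from 0 to 0.0878. In form: [[[tx, ty, tz, twist, grip], ...]]. A call has 1 to 8 rows; each row is the pose to reach, as a shift and turn from the pose commanded when the call began, along the tool's axes at that moment; what a row does not reach only later rows make up. A row lasts 1/10 s, in which the tool goes at most 50 mm and 8.59 degrees, less where a joint would pass 70% of its speed; a pose out of reach is approached as far as the arm can. A call with a gripper value outside its range is refused whole. The fingers move at their own pace and stop on an object; "newtons" is the grip in N (left out, the last holds). Time passes only in rows, so rows that repeat a pose let the fingers close. It gives the time, the measured TCP pose, the force, the opening and the grip force at its end, in the units of the state.
- read_state(): the state, without advancing time (a new reading comes with each control period).
- vision.capture(name): name is "scene" or "side" or "wrist"; returns the picture (400x640x3 uint8, red, green, blue); there is no depth.
- vision.calibration(name): a dict with "fx", "fy", "cx", "cy" (pixels), "D" ([k1, k2, p1, p2, k3] as OpenCV has them; the pictures are not rectified), "R" (3x3) and "t" (3): a world point X has camera coordinates R X + t. Camera axes: x right, y down, z forward; pixel columns grow to the right and rows downward; lengths in m; the calibration is good to about 2 mm. A picture is of the moment at which its call begins: read the wrist's pose just before it. calibration takes no time and is no camera call; for the wrist camera it gives the pose at the moment of the call.
- manip.finish_job(): hands the job in; it is judged then, once.
The state is a dict: "time_s": time; "joint_positions": joint angles; "qd": joint speeds; "joint_efforts": joint torques, N m; "position": TCP position; "orientation": TCP orientation; "contact_force": force on the tool from outside, world axes, zero at the start; "ft_torque": the same for the moment, N m; "grip_width": opening from 0.0 (shut) to 1.0 (fully open); "grasp_force": force on a finger pad.
Only numpy, scipy, OpenCV 4.12 (cv2) and the standard library are available. Lean on these libraries where they do the work, as an engineer would, in place of code of your own. Each camera call takes 0.05 s, during which the arm holds its last target. There are 200 camera calls.

## Working session

There is one attempt and no reset: what is moved stays moved. The work goes in short steps, Python scripts to look and compute and a tool call to move; the robot and the scene stay as the last step left them, time stands still between calls to the robot, and variables do not carry over. Pictures are saved under pics/ and viewed, at most 10 in all, crops included, and the job is handed in when it is done.

Besides the shell and the picture viewer there is one more tool, called after ">>>" as name([rows], argument=value, ...), one row to a line, values as JSON. carry_out: Moves the arm, as the interface text tells. Its arguments: {"type":"object","properties":{"commands":{"type":"array"},"newtons":{"type":"number"}},"required":["commands"]}

```bash
ls; mkdir -p pics; python3 - <<'E'
from rig import read_state, vision, manip
import cv2
for n in ["scene","side"]:
    im=vision.capture(n); cv2.imwrite(f"pics/{n}0.png",im[:,:,::-1])
    c=vision.calibration(n); print(n,{k:(v if not hasattr(v,'tolist') else v.tolist()) for k,v in c.items()})
im=vision.capture("wrist"); cv2.imwrite("pics/wrist0.png",im[:,:,::-1])
c=vision.calibration("wrist");print(c)
print(read_state())
E
```

```text
pics
scene {'fx': 428.72906525892785, 'fy': 428.72906525892785, 'cx': 322.18778802315376, 'cy': 199.94473486796554, 'D': [0.010884782926997131, 0.0, 0.0, 0.0, 0.0], 'R': [[-0.8383343808715198, -0.5451001474105573, -0.00782912139094164], [-0.42486239317165, 0.6622792541452118, -0.6171532519539373], [0.34159539329040134, -0.5140544901290623, -0.7868040216349467]], 't': [0.5532243398073015, 0.07241088085637781, 1.0951591369311995]}
side {'fx': 429.8962448742852, 'fy': 429.8962448742852, 'cx': 318.82832477660986, 'cy': 200.76721438267853, 'D': [-0.1083778653078303, 0.0, 0.0, 0.0, 0.0], 'R': [[0.9423550364466624, -0.3345573026848647, -0.006196491252077152], [-0.12772137126723418, -0.34251604887532244, -0.9307899911282107], [0.3092801910973715, 0.8779260603735741, -0.36550184118784945]], 't': [-0.34806295570247586, 0.2155563017175762, 0.7962932881935054]}
{'fx': 348.7114524902677, 'fy': 348.7114524902677, 'cx': 314.8987675083324, 'cy': 199.55214525802523, 'D': array([-0.03614364,  0.        ,  0.        ,  0.        ,  0.        ]), 'R': array([[ 9.99999486e-01,  1.71438549e-05, -1.0140014
[... 242 characters left out ...]
41171034, -0.01275934,  1.59679406,  0.00562293,
        1.13431445, -0.08220841]), 'qd': array([ 5.15664341e-04, -2.21338208e-03,  7.27499852e-04, -2.99078032e-03,
        3.99078313e-04,  1.42071147e-05,  1.04280936e-03]), 'joint_efforts': array([ 1.23447033e-03, -5.88331139e+01,  6.41932636e-01, -2.91289848e+01,
       -5.37989591e-02,  1.57438387e-02,  1.06989046e-04]), 'position': array([ 6.24633229e-01, -2.23947683e-05,  2.22029283e-01]), 'orientation': array([-3.14040536e+00,  8.48142107e-05,  1.57084640e+00]), 'contact_force': array([-0.2446221 , -0.09102426,  0.01602563]), 'ft_torque': array([0.00963935, 0.00418842, 0.03167727]), 'grasp_force': 0.0, 'grip_width': 0.9968537151990048}
```

View pics/scene0.png

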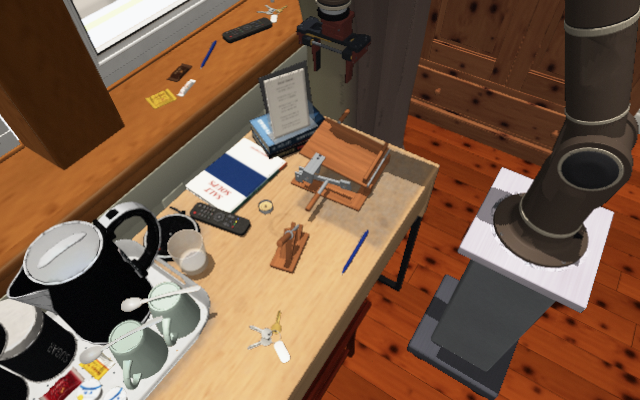

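View pics/side0.png

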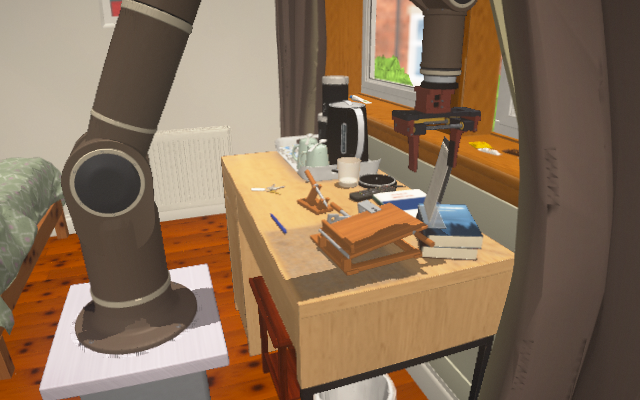

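The scene view shows the rest around (340,165), the rack around (290,245), the pen (355,250), the candle (265,206) and the keys (268,333). The side view shows the rest around (370,235) and the rack around (318,195). I'll enlarge both to mark features.

```bash
python3 - <<'E'
import cv2
a=cv2.imread("pics/scene0.png")[120:270,255:455]; cv2.imwrite("pics/s1.png",cv2.resize(a,None,fx=4,fy=4,interpolation=cv2.INTER_CUBIC))
a=cv2.imread("pics/side0.png")[150:290,260:460]; cv2.imwrite("pics/d1.png",cv2.resize(a,None,fx=4,fy=4,interpolation=cv2.INTER_CUBIC))
E
```

```text
(no output)
```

View pics/s1.png

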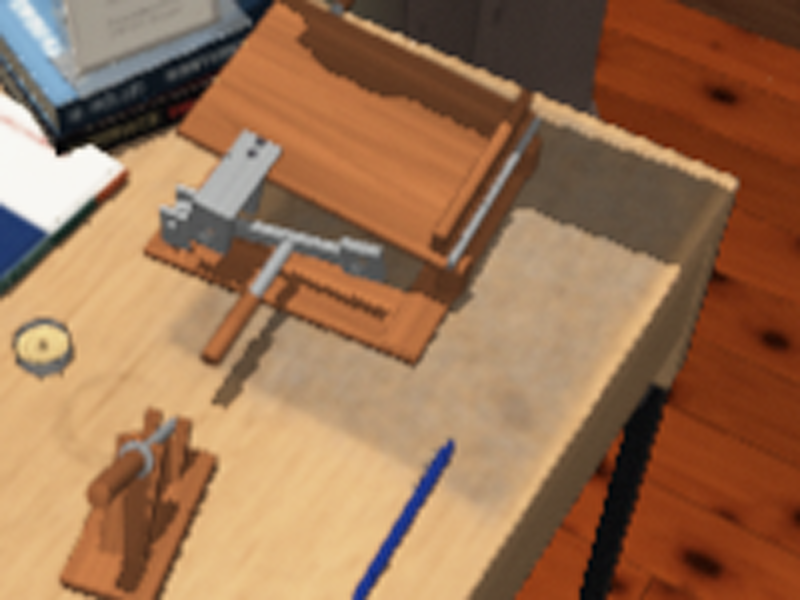

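View pics/d1.png

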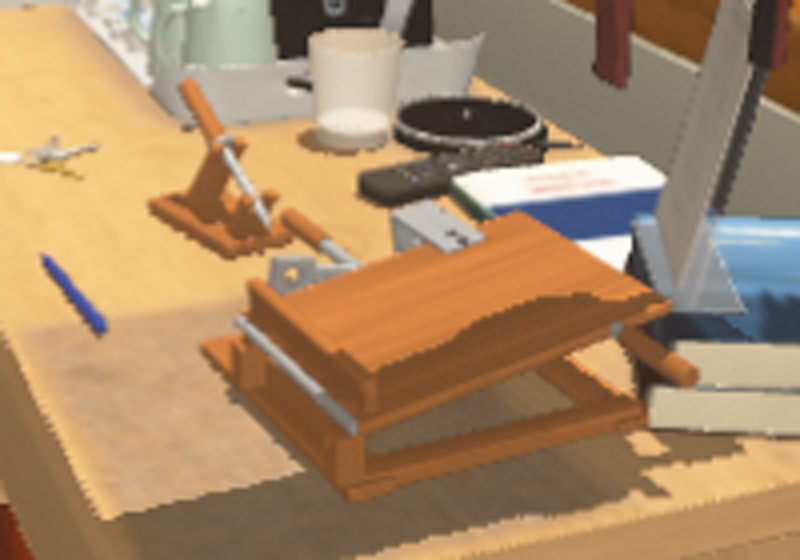

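Scene crop: base corners (415,362) and (147,255); hinge rod (537,125)-(452,262); stay knob (210,357)-(262,285); pin from (100,493) to (175,425). Side crop: base corners (352,498), (645,418), (203,347); board knob (620,335)-(690,375); pin (187,88)-(268,225).

```bash
cat > h.py <<'E'
import numpy as np, cv2
from rig import read_state, vision, manip
def ray(c,uv):
    K=np.array([[c['fx'],0,c['cx']],[0,c['fy'],c['cy']],[0,0,1]])
    n=cv2.undistortPoints(np.array([[uv]],float),K,np.array(c['D'],float))[0,0]
    R=np.array(c['R']);t=np.array(c['t'])
    d=R.T@np.array([n[0],n[1],1]);return -R.T@t,d/np.linalg.norm(d)
def onz(c,uv,z):
    o,d=ray(c,uv);return o+d*(z-o[2])/d[2]
def tri(rs):
    A=np.zeros((3,3));b=np.zeros(3)
    for o,d in rs:
        P=np.eye(3)-np.outer(d,d);A+=P;b+=P@o
    p=np.linalg.solve(A,b);return p,[round(1e3*np.linalg.norm((np.eye(3)-np.outer(d,d))@(p-o)),1) for o,d in rs]
def proj(c,X):
    K=np.array([[c['fx'],0,c['cx']],[0,c['fy'],c['cy']],[0,0,1]])
    return cv2.projectPoints(np.atleast_2d(np.array(X,float)),cv2.Rodrigues(np.array(c['R']))[0],np.array(c['t'],float),K,np.array(c['D'],float))[0][:,0]
E
python3 - <<'E'
from h import *
np.set_printoptions(precision=4,suppress=True)
S=vision.calibration("scene");D=vision.calibration("side")
s=lambda a,b:(255+a/4,120+b/4); d=lambda a,b:(260+a/4,150+b/4)
print("near-left S z0",onz(S,s(415,363),0)); print("far-left S z0",onz(S,s(147,256),0))
print("near-right D z0",onz(D,d(352,499),0)); print("far-right D z0",onz(D,d(645,420),0)); print("near-left D z12",onz(D,d(203,347),.012))
for n,a,b in [("hingeR",(537,125),(355,428)),("hingeL",(452,262),(240,320)),("boardfarL",(180,132),(515,212)),("pin end",(98,493),(187,85)),("collar",(140,456),(222,140)),("tip",(175,424),(268,225)),("stayknob end",(212,357),(290,215))]:
    print(n,*tri([ray(S,s(*a)),ray(D,d(*b))]))
print("candle",onz(S,s(43,345),.015))
E
```

```text
near-left S z0 [0.4146 0.1998 0.    ]
far-left S z0 [ 0.6179  0.22   -0.    ]
near-right D z0 [ 0.4358 -0.0019  0.    ]
far-right D z0 [0.6331 0.0188 0.    ]
near-left D z12 [0.4118 0.1798 0.012 ]
hingeR [ 0.4355 -0.0004  0.0421] [np.float64(1.9), np.float64(1.9)]
hingeL [0.4227 0.1441 0.0441] [np.float64(1.2), np.float64(1.2)]
boardfarL [0.6212 0.169  0.0775] [np.float64(0.6), np.float64(0.6)]
pin end [0.487  0.4401 0.0983] [np.float64(0.6), np.float64(0.6)]
collar [0.4966 0.3917 0.0683] [np.float64(2.0), np.float64(2.0)]
tip [0.5127 0.336  0.0199] [np.float64(1.2), np.float64(1.2)]
stayknob end [0.5127 0.2936 0.0433] [np.float64(1.7), np.float64(1.7)]
candle [0.6227 0.3291 0.015 ]
```

```bash
python3 - <<'E'
from h import *
np.set_printoptions(precision=4,suppress=True)
S=vision.calibration("scene");D=vision.calibration("side");W=vision.calibration("wrist")
for n,a,b in [("frame botR",(312,128),(429,226)),("frame top",(305,63),(447,140)),("book corner",(262,145),(421,208)),("frame foot",(312,128),(440,229))]:
    print(n,*tri([ray(S,a),ray(D,b)]))
O=np.array([.4275,.0715,0]);c,s=np.cos(.1),np.sin(.1);R=np.array([[c,-s,0],[s,c,0],[0,0,1]])
for th in (.1,.14,.18,.22):
    P=[O+R@[.165*np.cos(th),y,.045+.165*np.sin(th)] for y in(-.088,-.12,-.146)]
    print(th,P[1],proj(D,P).tolist(),proj(W,P)[1])
print("obs D",[(260+x/4,150+y/4) for x,y in((620,335),(655,355),(690,375))])
E
```

```text
frame botR [0.6652 0.0483 0.0557] [np.float64(2.7), np.float64(2.7)]
frame top [0.6856 0.0406 0.2646] [np.float64(4.3), np.float64(4.3)]
book corner [0.7382 0.1836 0.0472] [np.float64(8.2), np.float64(8.2)]
frame foot [0.6803 0.0337 0.0462] [np.float64(10.6), np.float64(10.6)]
0.1 [ 0.6028 -0.0315  0.0615] [[415.21991920516047, 237.1113887664834], [424.1212957665973, 242.91313954112238], [431.7096835106983, 247.86211601121772]] [292.24   212.2387]
0.14 [ 0.602  -0.0316  0.068 ] [[415.16662792484533, 234.55227868557952], [424.09549411358137, 240.30173544227023], [431.70880596122794, 245.20728305794873]] [290.9934 214.5613]
0.18 [ 0.601  -0.0317  0.0745] [[415.0165134319931, 232.01528439829056], [423.9713067174002, 237.71322898898046], [431.6082859673331, 242.57603137649733]] [289.4274 216.9844]
0.22 [ 0.5997 -0.0318  0.081 ] [[414.7689090723963, 229.50397885433097], [423.74799073107414, 235.1512531930871], [431.4073143745637, 239.97204358667096]] [287.5268 219.5085]
obs D [(415.0, 233.75), (423.75, 238.75), (432.5, 243.75)]
```

View pics/wrist0.png

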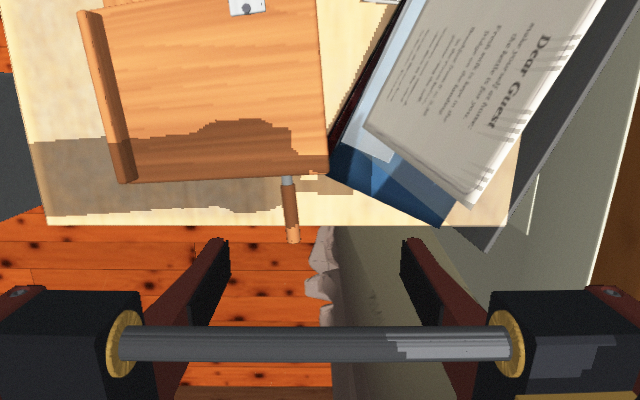

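```bash
python3 - <<'E'
from h import *
np.set_printoptions(precision=4,suppress=True)
S=vision.calibration("scene");W=vision.calibration("wrist");D=vision.calibration("side")
for n,a,b in [("topR",(305,63),(487,250)),("topR2",(305,63),(470,207)),("botR",(312,128),(470,207)),("botL",(273,138),(365,125))]:
    print(n,*tri([ray(S,a),ray(W,b)]))
for P in ([.665,.048,.056],[.6856,.0406,.2646]): print(proj(W,P))
print(W['R'].T@-W['t'])
E
```

```text
topR [0.7064 0.0098 0.2346] [np.float64(0.2), np.float64(0.2)]
topR2 [0.684  0.0397 0.2597] [np.float64(0.3), np.float64(0.3)]
botR [ 0.8032 -0.0831 -0.091 ] [np.float64(42.9), np.float64(42.9)]
botL [0.7184 0.0821 0.0158] [np.float64(53.3), np.float64(53.3)]
[[358.0155 129.3138]]
[[481.0637 208.7379]]
[0.6253 0.0808 0.3838]
```

>>> carry_out([
  [[-0.042,-0.022,0.04,-5.7,0.045],[-0.042,-0.022,0.08,-5.7,0.045],[-0.042,-0.022,0.1,-5.7,0.045],[-0.042,-0.022,0.1,-5.7,0.045],[-0.042,-0.022,0.1,-5.7,0.045],[-0.042,-0.022,0.1,-5.7,0.045]],
])

```text
time_s: 0.75
position: [0.6043, -0.0415, 0.1243]
orientation: [3.139, 0.0, 1.671]
contact_force: [-0.1, 0.5, -0.5]
grip_width: 0.521
grasp_force: 0.0
```

```bash
python3 - <<'E'
from h import *
np.set_printoptions(precision=4,suppress=True)
a=vision.capture("wrist")[:,:,::-1]; b=vision.capture("side")[130:330,300:620][:,:,::-1]
W=vision.calibration("wrist")
P=[[.6027-.1*t,-.0416+t,.072] for t in(.042,0,-.016)]
a=a.copy()
for p in proj(W,P): cv2.circle(a,(int(p[0]),int(p[1])),2,(0,255,0),-1)
cv2.imwrite("pics/w1.png",np.vstack([a[:,:][:400],cv2.resize(b,(640,400))])[:600*2]); im=cv2.imread("pics/w1.png"); cv2.imwrite("pics/w1.png",cv2.resize(im,(480,600)))
print(read_state())
E
```

```text
{'time_s': 0.85, 'joint_positions': array([ 0.0084,  0.4746, -0.0264,  1.7496,  0.0152,  0.9148,  0.0758]), 'qd': array([ 0.0001,  0.0009,  0.0013,  0.0067,  0.0005, -0.0037, -0.    ]), 'joint_efforts': array([  0.0465, -59.0315,   0.549 , -25.4281,  -0.0448,   0.0235,
        -0.0006]), 'position': array([ 0.6042, -0.0416,  0.1243]), 'orientation': array([3.1388, 0.0002, 1.6708]), 'contact_force': array([-0.3806,  0.3524,  0.2473]), 'ft_torque': array([-0.0299, -0.0216, -0.0212]), 'grasp_force': 0.0, 'grip_width': 0.5105891795458373}
```

View pics/w1.png

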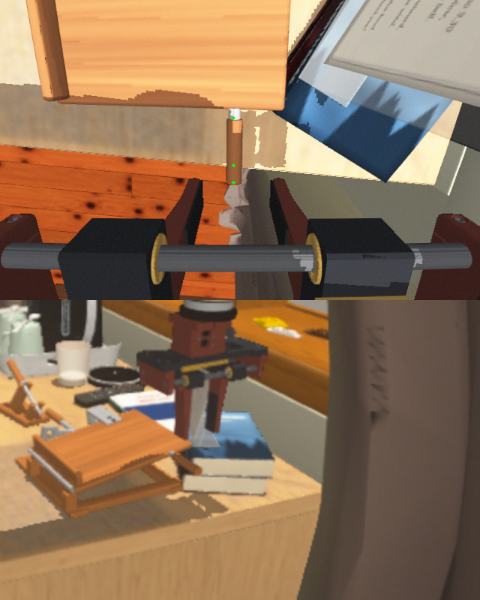

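The wrist view shows the knob at (235,115)-(235,183), centred between the fingers and matching my projected dots. The books stay clear at right of (275,118). I'll descend and grip.

>>> carry_out([
  [[0,0,0.03,0,0.045],[0,0,0.05,0,0.045],[0,0,0.066,0,0.045],[0,0,0.066,0,0.03],[0,0,0.066,0,0.005],[0,0,0.066,0,0.005],[0,0,0.066,0,0.005],[0,0,0.066,0,0.005]],
], newtons=30)

```text
time_s: 1.65
position: [0.6027, -0.0421, 0.0572]
orientation: [-3.141, 0.0, 1.67]
contact_force: [-1.8, -1.5, 0.7]
grip_width: 0.15
grasp_force: 30.0
```

```bash
python3 - <<'E'
import numpy as np
for t0 in (.15,.165,.18):
  a=np.linspace(t0,.90,17)
  print(t0,[(round(165*(np.cos(t)-np.cos(t0)),1),round(-165*(np.sin(t)-np.sin(t0)),1)) for t in a])
E
```

```text
0.15 [(np.float64(0.0), np.float64(-0.0)), (np.float64(-1.3), np.float64(-7.6)), (np.float64(-3.0), np.float64(-15.2)), (np.float64(-5.1), np.float64(-22.6)), (np.float64(-7.5), np.float64(-30.0)), (np.float64(-10.2), np.float64(-37.2)), (np.float64(-13.3), np.float64(-44.3)), (np.float64(-16.7), np.float64(-51.3)), (np.float64(-20.4), np.float64(-58.0)), (np.float64(-24.4), np.float64(-64.6)), (np.float64(-28.7), np.float64(-71.0)), (np.float64(-33.4), np.float64(-77.2)), (np.float64(-38.3), np.float64(-83.2)), (np.float64(-43.5), np.float64(-88.9)), (np.float64(-48.9), np.float64(-94.4)), (np.float64(-54.6), np.float64(-99.6)), (np.float64(-60.6), np.float64(-104.6))]
0.165 [(np.float64(0.0), np.float64(-0.0)), (np.float64(-1.4), np.float64(-7.4)), (np.float64(-3.2), np.float64(-14.8)), (np.float64(-5.3), np.float64(-22.1)), (np.float64(-7.7), np.float64(-29.3)), (np.float64(-10.4), np.float64(-36.3)), (np.float64(-13.5), np.float64(-43.3)), (np.float64(-16.9), np.float64(-50.1)), (np.float64(-20.6), np.float64(-56.7)), (np.float64(-24.6), np.float64(-63.1)), (np.float64(-28.9), np
[... 236 characters left out ...]
, np.float64(-102.1))]
0.18 [(np.float64(0.0), np.float64(-0.0)), (np.float64(-1.5), np.float64(-7.3)), (np.float64(-3.3), np.float64(-14.5)), (np.float64(-5.5), np.float64(-21.6)), (np.float64(-7.9), np.float64(-28.6)), (np.float64(-10.7), np.float64(-35.5)), (np.float64(-13.8), np.float64(-42.2)), (np.float64(-17.1), np.float64(-48.8)), (np.float64(-20.8), np.float64(-55.3)), (np.float64(-24.8), np.float64(-61.6)), (np.float64(-29.0), np.float64(-67.7)), (np.float64(-33.5), np.float64(-73.6)), (np.float64(-38.3), np.float64(-79.3)), (np.float64(-43.3), np.float64(-84.7)), (np.float64(-48.6), np.float64(-90.0)), (np.float64(-54.1), np.float64(-95.0)), (np.float64(-59.8), np.float64(-99.7))]
```

>>> carry_out([
  [[0,-0.0014,-0.0074,0,0.005],[0,-0.0032,-0.0148,0,0.005],[0,-0.0053,-0.0221,0,0.005],[0,-0.0077,-0.0293,0,0.005],[0,-0.0104,-0.0363,0,0.005],[0,-0.0135,-0.0433,0,0.005],[0,-0.0169,-0.0501,0,0.005],[0,-0.0206,-0.0567,0,0.005]],
])

```text
time_s: 2.45
position: [0.5835, -0.0438, 0.1146]
orientation: [3.139, 0.0, 1.67]
contact_force: [5.2, 1.3, -2.7]
grip_width: 0.153
grasp_force: 30.0
```

>>> carry_out([
  [[0,-0.004,-0.0064,0,0.005],[0,-0.0083,-0.0127,0,0.005],[0,-0.0129,-0.0187,0,0.005],[0,-0.0177,-0.0245,0,0.005],[0,-0.0228,-0.0301,0,0.005],[0,-0.0282,-0.0354,0,0.005],[0,-0.0338,-0.0406,0,0.005],[0,-0.0338,-0.0406,0,0.005]],
])

```text
time_s: 3.25
position: [0.5515, -0.0467, 0.1572]
orientation: [3.134, -0.0, 1.671]
contact_force: [5.7, 1.9, 7.7]
grip_width: 0.149
grasp_force: 30.0
```

>>> carry_out([
  [[0,-0.003,-0.002,0,0.005],[0,-0.006,-0.004,0,0.005],[0,-0.009,-0.006,0,0.005],[0,-0.009,-0.006,0,0.005]],
])

```text
time_s: 3.65
position: [0.5457, -0.0472, 0.1626]
orientation: [3.128, 0.0, 1.671]
contact_force: [19.0, 3.1, -6.6]
grip_width: 0.154
grasp_force: 30.0
```

The force shows the board against its stop. I'll let go, rise, and carry on to above the stay knob.

>>> carry_out([
  [[0,0,0,0,0.045],[0,0,0,0,0.045],[0,0,-0.04,0,0.045],[0,0,-0.08,0,0.045],[0,0,-0.115,0,0.045],[0.05,0,-0.115,0,0.045],[0.1,0,-0.115,0,0.045],[0.15,0,-0.115,0,0.045]],
])

```text
time_s: 4.45
position: [0.5236, 0.1016, 0.2755]
orientation: [-3.141, 0.001, 1.669]
contact_force: [0.5, -0.0, -0.0]
grip_width: 0.516
grasp_force: 0.0
```

>>> carry_out([
  [[0.05,0,0,0,0.045],[0.1,0,0,0,0.045],[0.15,0,0,0,0.045],[0.175,-0.004,0,0,0.045],[0.175,-0.004,0.04,0,0.045],[0.175,-0.004,0.08,0,0.045],[0.175,-0.004,0.08,0,0.045],[0.175,-0.004,0.08,0,0.045]],
])

```text
time_s: 5.25
position: [0.5032, 0.2739, 0.1954]
orientation: [-3.14, 0.001, 1.67]
contact_force: [0.1, -0.2, 1.2]
grip_width: 0.511
grasp_force: 0.0
```

```bash
python3 - <<'E'
from h import *
np.set_printoptions(precision=4,suppress=True)
a=vision.capture("wrist")[:,:,::-1].copy(); b=vision.capture("scene")[110:290,240:440][:,:,::-1]
W=vision.calibration("wrist")
O=np.array([.4275,.0715,0]);c,s=np.cos(.1),np.sin(.1);R=np.array([[c,-s,0],[s,c,0],[0,0,1]])
P=[O+R@[.185-.085*np.cos(.15),y,.03+.085*np.sin(.15)] for y in(.158,.189,.216)]
print(proj(W,P))
for p in proj(W,P): cv2.circle(a,(int(p[0]),int(p[1])),2,(0,255,0),-1)
cv2.imwrite("pics/w2.png",np.hstack([cv2.resize(a,(480,300)),cv2.resize(b,(320,300))]));cv2.imwrite("pics/w2full.png",a)
st=read_state();print(st['position'],st['orientation'])
E
```

```text
[[318.1727 219.4405]
 [318.2279 188.4641]
 [318.2769 160.0633]]
[0.5045 0.2748 0.1972] [ 3.1394 -0.0008  1.6697]
```

View pics/w2.png

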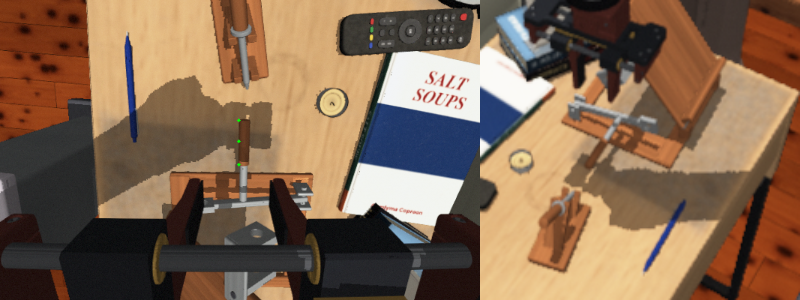

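The left panel shows the stay knob from (244,119) to (244,163), about 5 px right of my dots; the board in the right panel is raised. I'll triangulate the knob.

```bash
python3 - <<'E'
from h import *
np.set_printoptions(precision=4,suppress=True)
S=vision.calibration("scene");W=vision.calibration("wrist");D=vision.calibration("side")
O=np.array([.4275,.0715,0]);c,s=np.cos(.1),np.sin(.1);R=np.array([[c,-s,0],[s,c,0],[0,0,1]])
rr=[ray(W,(326,160)),ray(S,(308,209.2)),ray(D,(332.5,203.7))]
for sel in ([0,1],[0,1,2],[0,2]):
    p,e=tri([rr[i] for i in sel]);print(p,e,R.T@(p-O))
# base edges in wrist: left/front
for n,uv in(("base nearleft corner",(171*4/3,174*4/3)),("base farleft",(312*4/3,178*4/3))): p=onz(W,uv,.012);print(n,p,R.T@(p-O))
E
```

```text
[0.512  0.2962 0.0442] [np.float64(1.9), np.float64(1.9)] [0.1065 0.2151 0.0442]
[0.5131 0.2954 0.0432] [np.float64(1.9), np.float64(2.4), np.float64(1.8)] [0.1075 0.2143 0.0432]
[0.5144 0.2969 0.0428] [np.float64(1.1), np.float64(1.1)] [0.109  0.2156 0.0428]
base nearleft corner [0.4188 0.2037 0.012 ] [0.0045 0.1324 0.012 ]
base farleft [0.6211 0.2173 0.012 ] [0.2072 0.1257 0.012 ]
```

>>> carry_out([
  [[0,0.01,0.05,0,0.045],[0,0.01,0.1,0,0.045],[0,0.01,0.14,0,0.045],[0,0.01,0.166,0,0.045],[0,0.01,0.166,0,0.045],[0,0.01,0.166,0,0.005],[0,0.01,0.166,0,0.005],[0,0.01,0.166,0,0.005]],
], newtons=20)

```text
time_s: 6.15
position: [0.515, 0.2764, 0.0313]
orientation: [3.138, -0.002, 1.67]
contact_force: [0.5, 0.2, 1.1]
grip_width: 0.278
grasp_force: 0.0
```

>>> carry_out([
  [[0,0,0,0,0.005],[0,0,0,0,0.005],[0,0,0,0,0.005]],
])

```text
time_s: 6.45
position: [0.5122, 0.276, 0.0292]
orientation: [-3.14, 0.0, 1.671]
contact_force: [-4.9, 0.3, 2.2]
grip_width: 0.15
grasp_force: 20.0
```

```bash
python3 - <<'E'
import numpy as np
t0=.155
print([(round(85*(np.cos(t0)-np.cos(t)),1),round(-85*(np.sin(t)-np.sin(t0)),1)) for t in np.linspace(t0,1.02,13)[1:]])
E
```

```text
[(np.float64(1.2), np.float64(-6.0)), (np.float64(2.8), np.float64(-11.9)), (np.float64(4.8), np.float64(-17.7)), (np.float64(7.2), np.float64(-23.3)), (np.float64(10.0), np.float64(-28.8)), (np.float64(13.2), np.float64(-34.0)), (np.float64(16.8), np.float64(-39.0)), (np.float64(20.7), np.float64(-43.7)), (np.float64(25.0), np.float64(-48.1)), (np.float64(29.6), np.float64(-52.2)), (np.float64(34.4), np.float64(-55.9)), (np.float64(39.5), np.float64(-59.3))]
```

>>> carry_out([
  [[0,-0.001,-0.006,0,0.005],[0,0.0,-0.012,0,0.005],[0,0.002,-0.0177,0,0.005],[0,0.0045,-0.0233,0,0.005],[0,0.0075,-0.0288,0,0.005],[0,0.0107,-0.034,0,0.005],[0,0.0143,-0.039,0,0.005],[0,0.0182,-0.0437,0,0.005]],
])

```text
time_s: 7.25
position: [0.5297, 0.2775, 0.0727]
orientation: [-3.138, 0.001, 1.671]
contact_force: [-7.8, 1.0, 2.4]
grip_width: 0.15
grasp_force: 20.0
```

>>> carry_out([
  [[0,0.0043,-0.0044,0,0.005],[0,0.0089,-0.0085,0,0.005],[0,0.0137,-0.0122,0,0.005],[0,0.0188,-0.0156,0,0.005],[0,0.022,-0.0175,0,0.005],[0,0.025,-0.0195,0,0.005],[0,0.025,-0.0195,0,0.005]],
])

```text
time_s: 7.95
position: [0.5512, 0.2795, 0.0918]
orientation: [-3.131, 0.002, 1.672]
contact_force: [-17.1, -1.8, 10.5]
grip_width: 0.153
grasp_force: 20.0
```

>>> carry_out([
  [[0,0.003,-0.004,0,0.005],[0,0.003,-0.007,0,0.005],[0,0.003,-0.007,0,0.005]],
])

```text
time_s: 8.25
position: [0.5512, 0.2788, 0.0942]
orientation: [-3.124, 0.005, 1.673]
contact_force: [-15.9, 1.8, -16.9]
grip_width: 0.157
grasp_force: 20.0
```

Both stops are reached. I'll release, rise, and go over the pin.

>>> carry_out([
  [[0,-0.003,0.004,0,0.045],[0,-0.003,0.004,0,0.045],[0,-0.003,0.004,0,0.045],[0,-0.003,-0.04,0,0.045],[0,-0.003,-0.085,0,0.045],[0,-0.003,-0.13,0,0.045],[0.04,-0.02,-0.155,0,0.045],[0.08,-0.035,-0.155,0,0.045]],
])

```text
time_s: 9.05
position: [0.5199, 0.3571, 0.2606]
orientation: [3.132, -0.004, 1.666]
contact_force: [0.2, 0.7, 0.2]
grip_width: 0.511
grasp_force: 0.0
```

>>> carry_out([
  [[0.045,-0.008,0,-8,0.045],[0.045,-0.008,0,-8,0.045],[0.045,-0.008,0,-8,0.045],[0.045,-0.008,0,-8,0.045],[0.045,-0.008,0,-8,0.045]],
])

```text
time_s: 9.55
position: [0.5057, 0.3987, 0.2544]
orientation: [3.141, 0.001, 1.807]
contact_force: [-0.4, -0.6, -0.2]
grip_width: 0.513
grasp_force: 0.0
```

```bash
python3 - <<'E'
from h import *
np.set_printoptions(precision=4,suppress=True)
a=vision.capture("wrist")[:,:,::-1].copy();W=vision.calibration("wrist")
cv2.imwrite("pics/w3raw.png",a)
e=np.array([.530,.2105,.147])
P=[[.487,.4401,.0983],[.4925,.4176,.0814],[.5127,.336,.0199],e]
for p in proj(W,P): cv2.circle(a,(int(p[0]),int(p[1])),2,(0,255,0),-1)
print(proj(W,P))
s=vision.capture("scene")[100:280,240:480][:,:,::-1]; cv2.imwrite("pics/s3raw.png",s)
cv2.imwrite("pics/w3.png",np.vstack([cv2.resize(a[60:360,150:550],(640,300*640//400))[:480][:,:],][0:1]) if 0 else cv2.resize(a[:,120:560],(660,600)))
st=read_state();print(st['position'],st['orientation'],st['time_s'])
E
```

```text
[[304.9844 134.1764]
 [305.725  156.2997]
 [307.9555 216.3787]
 [293.5418 382.3098]]
[0.5053 0.3991 0.2544] [3.1411 0.0004 1.8074] 9.65
```

View pics/w3.png

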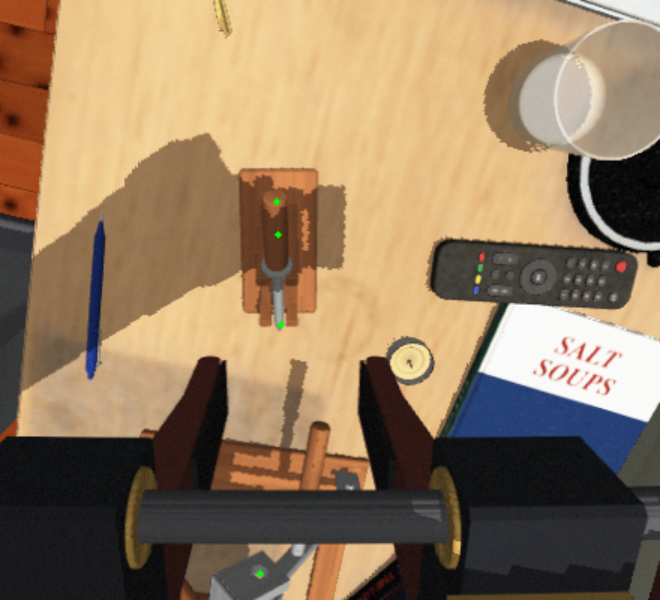

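The pin lies nearly along the image's vertical, from handle end (275,203) past collar (277,268) to tip (279,325). That matches my dots within 2 mm. The forks are clear of the handle, so I'll descend and grip.

>>> carry_out([
  [[0.021,-0.01,0.04,0,0.045],[0.021,-0.01,0.085,0,0.045],[0.021,-0.01,0.13,0,0.045],[0.021,-0.01,0.165,0,0.045],[0.021,-0.01,0.185,0,0.045],[0.021,-0.01,0.185,0,0.045],[0.021,-0.01,0.185,0,0.01],[0.021,-0.01,0.185,0,0.01]],
], newtons=20)

```text
time_s: 10.45
position: [0.4908, 0.4191, 0.071]
orientation: [3.139, -0.001, 1.809]
contact_force: [-0.7, -0.4, 0.1]
grip_width: 0.37
grasp_force: 0.0
```

>>> carry_out([
  [[0,0,0,0,0.01],[0,0,0,0,0.01],[0,0,0,0,0.01]],
])

```text
time_s: 10.75
position: [0.4902, 0.4189, 0.0702]
orientation: [3.14, -0.001, 1.81]
contact_force: [-0.2, 0.9, 2.8]
grip_width: 0.173
grasp_force: 20.0
```

```bash
python3 - <<'E'
from h import *
np.set_printoptions(precision=4,suppress=True)
S=vision.calibration("scene")
O=np.array([.4315,.0719,0]);c,s=np.cos(.1),np.sin(.1);R=np.array([[c,-s,0],[s,c,0],[0,0,1]])
for a,b in((452,440),(355,600)): p=onz(S,(255+a/4,120+b/4),.005);print("pen",p,R.T@(p-O))
E
```

```text
pen [0.3627 0.2434 0.005 ] [-0.0513  0.1775  0.005 ]
pen [0.3551 0.3747 0.005 ] [-0.0458  0.3089  0.005 ]
```

>>> carry_out([
  [[-0.0086,0,-0.0123,0,0.01],[-0.0172,0,-0.0246,0,0.01],[-0.0258,0,-0.0369,0,0.01],[-0.0344,0,-0.0492,0,0.01],[-0.0344,0,-0.09,0,0.01],[-0.0344,0,-0.12,0,0.01],[-0.0344,0,-0.12,8.1,0.01],[-0.0344,0,-0.12,8.1,0.01]],
])

```text
time_s: 11.55
position: [0.4987, 0.3844, 0.1912]
orientation: [3.139, -0.001, 1.665]
contact_force: [0.2, 0.8, -0.8]
grip_width: 0.175
grasp_force: 20.0
```

```bash
python3 - <<'E'
from h import *
np.set_printoptions(precision=4,suppress=True)
O=np.array([.4315,.0719,0]);c,s=np.cos(.1),np.sin(.1);R=np.array([[c,-s,0],[s,c,0],[0,0,1]])
st=read_state();print(st['position'],st['orientation'],st['grip_width'],R.T@(st['position']-O))
a=vision.capture("scene")[:,:,::-1];b=vision.capture("side")[:,:,::-1]
cv2.imwrite("pics/c4.png",np.hstack([cv2.resize(a[100:300,230:430],(400,400)),cv2.resize(b[100:300,250:450],(400,400))]))
E
```

```text
[0.4987 0.3844 0.1912] [ 3.1391 -0.001   1.6652] 0.17485546768170693 [0.0981 0.3042 0.1912]
```

View pics/c4.png

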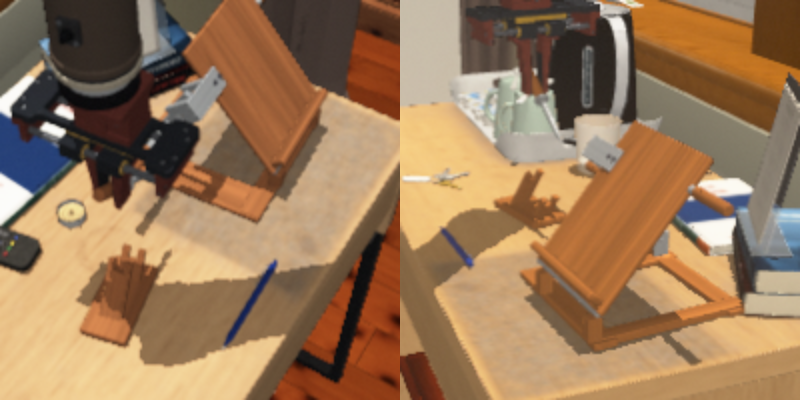

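The pin is held, and the base's left plank is free near (235,195) in the left panel. I'll level the pin by setting its tip on that plank (12 mm high) and lowering the handle on an arc round the tip.

>>> carry_out([
  [[-0.03,-0.03,0,0,0.01],[-0.065,-0.06,0,0,0.01],[-0.102,-0.073,0.03,0,0.01],[-0.102,-0.073,0.07,0,0.01],[-0.102,-0.073,0.1,0,0.01],[-0.102,-0.073,0.122,0,0.01],[-0.102,-0.073,0.122,0,0.01]],
])

```text
time_s: 12.35
position: [0.4329, 0.2745, 0.064]
orientation: [-3.136, 0.003, 1.671]
contact_force: [-0.2, -0.1, -0.5]
grip_width: 0.175
grasp_force: 20.0
```

```bash
python3 - <<'E'
from h import *
np.set_printoptions(precision=4,suppress=True)
O=np.array([.4315,.0719,0]);c,s=np.cos(.1),np.sin(.1);R=np.array([[c,-s,0],[s,c,0],[0,0,1]])
st=read_state();print(st['position'],st['contact_force'],R.T@(st['position']-O))
S=vision.calibration("scene")
a=vision.capture("scene")[:,:,::-1].copy()
tip=O+R@[.0245,.113,.0175];g=O+R@(R.T@(st['position']-O)+[0,0,.014])
for p in proj(S,[tip,g]): cv2.circle(a,(int(p[0]),int(p[1])),1,(0,255,0),-1)
cv2.imwrite("pics/c5.png",cv2.resize(a[130:280,280:430],(600,600),interpolation=cv2.INTER_CUBIC))
E
```

```text
[0.4329 0.2745 0.064 ] [-0.2265 -0.1079 -0.5006] [0.0216 0.2014 0.064 ]
```

View pics/c5.png

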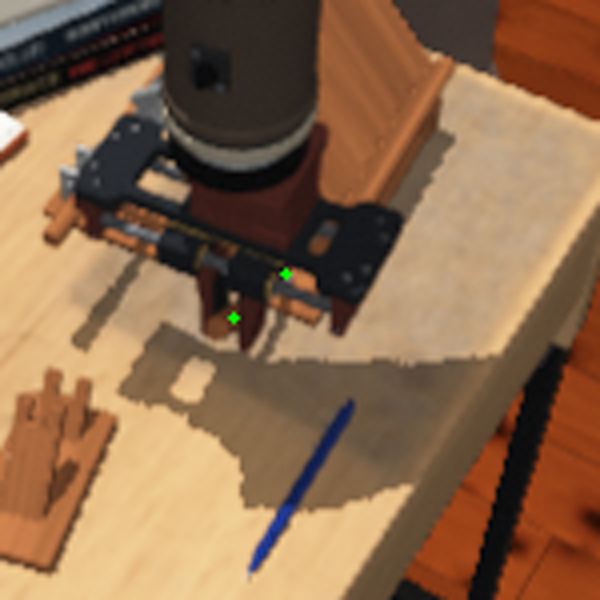

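>>> carry_out([
  [[0.003,0,0.006,0,0.01],[0.007,0,0.0125,0,0.01],[0.0125,0,0.0245,0,0.01],[0.0165,0,0.037,0,0.01]],
])

```text
time_s: 12.8
position: [0.4342, 0.2945, 0.0302]
orientation: [3.139, -0.002, 1.67]
contact_force: [1.3, 0.8, 1.0]
grip_width: 0.178
grasp_force: 20.0
```

>>> carry_out([
  [[0.0012,0,0.0065,0,0.01],[0.0025,0,0.013,0,0.01],[0.003,0,0.0175,0,0.01],[0.003,0,0.0205,0,0.01],[0.003,0,0.0205,0,0.01]],
])

```text
time_s: 13.3
position: [0.4331, 0.2954, 0.0093]
orientation: [-3.141, 0.001, 1.668]
contact_force: [1.5, 1.1, 0.6]
grip_width: 0.173
grasp_force: 20.0
```

>>> carry_out([
  [[0.01,0,-0.04,0,0.01],[0.035,0,-0.085,0,0.01],[0.04,0.01,-0.124,0,0.01],[0.04,0.05,-0.124,0,0.01],[0.04,0.088,-0.124,0,0.01],[0.04,0.088,-0.124,0,0.01],[0.04,0.088,-0.124,0,0.01]],
])

```text
time_s: 14.0
position: [0.5165, 0.3431, 0.1328]
orientation: [-3.14, 0.001, 1.667]
contact_force: [-0.1, -0.6, -0.5]
grip_width: 0.179
grasp_force: 20.0
```

```bash
python3 - <<'E'
from h import *
np.set_printoptions(precision=4,suppress=True)
O=np.array([.4315,.0719,0]);c,s=np.cos(.1),np.sin(.1);R=np.array([[c,-s,0],[s,c,0],[0,0,1]])
st=read_state();g=R.T@(st['position']-O);print(st['position'],st['orientation'],g)
out=[]
for n,(u,v) in(("scene",(270,120)),("side",(290,120)),("wrist",(220,200))):
    a=vision.capture(n)[:,:,::-1].copy();C=vision.calibration(n);cv2.imwrite(f"pics/{n}6.png",a)
    q=proj(C,[O+R@[.112,.128,.147],O+R@[.112,.08,.147],O+R@(g+[0,-.034,.014]),O+R@(g+[0,-.109,.014])]);print(n,q.round(1).tolist())
    m=q.mean(0).astype(int);x0=min(max(m[0]-65,0),510);y0=min(max(m[1]-75,0),250)
    print(x0,y0)
    cr=cv2.resize(a[y0:y0+150,x0:x0+130],(520,600),interpolation=cv2.INTER_CUBIC) if n!="wrist" else cv2.resize(a[200:400,215:415],(600,600),interpolation=cv2.INTER_CUBIC)
    out.append(cr)
cv2.imwrite("pics/c6.png",cv2.resize(np.hstack(out),(800,293),interpolation=cv2.INTER_AREA)); 
for i,o in enumerate(out): cv2.imwrite(f"pics/c6_{i}.png",o)
E
```

```text
[0.5165 0.3431 0.1328] [-3.1395  0.0011  1.6668] [0.1117 0.2613 0.1328]
scene [[319.3, 157.5], [328.1, 145.1], [299.7, 185.2], [314.8, 164.1]]
250 87
side [[350.4, 176.7], [360.0, 182.3], [332.6, 166.6], [345.7, 174.2]]
282 99
wrist [[316.7, 469.1], [316.7, 519.7], [316.2, 331.9], [316.2, 439.7]]
251 250
```

View pics/c6.png

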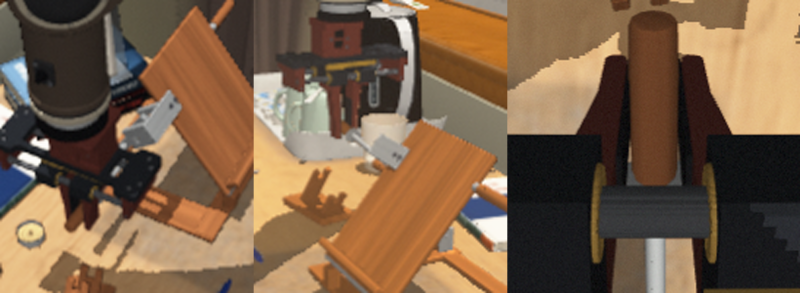

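The right panel shows the handle centred between the pads with the rod straight ahead of it. The middle panel shows the rod running from (360,135) towards the bracket at (390,150). That used up my picture views, so I'll measure numerically from here.

```bash
python3 - <<'E'
import cv2,numpy as np
a=cv2.imread("pics/side6.png")
h=cv2.cvtColor(a,cv2.COLOR_BGR2HSV)
print("sat/val side rows160-190 cols 326-362")
for r in range(160,192):
    print(r,' '.join('##' if h[r,c,1]<50 and h[r,c,2]>110 else ('++' if h[r,c,1]<70 and h[r,c,2]>60 else ('bb' if 5<h[r,c,0]<16 and h[r,c,1]>120 else '..')) for c in range(326,368)))
E
```

```text
sat/val side rows160-190 cols 326-362
160 .. .. .. .. .. .. bb bb bb .. .. ++ ++ ++ ++ ++ ++ ++ ++ ++ ++ ++ ++ ++ ++ ++ ++ ++ ++ ++ ++ ++ ++ ++ .. .. .. .. .. .. bb bb
161 bb bb bb .. .. .. bb bb bb .. .. ++ ++ ++ ++ ++ ++ ++ ++ ++ ++ ++ ++ ++ ++ ++ ++ ++ ++ ++ ++ ++ ++ ++ .. .. ++ ++ ++ ++ bb bb
162 bb bb bb bb .. .. bb bb bb .. .. ++ ## ## ## ## ## ## ++ ++ ++ ++ ++ ++ ++ ++ ++ ++ ++ ++ ++ ++ ++ ++ ## ## ## ## ## .. bb bb
163 bb bb bb bb bb .. bb bb bb .. .. ++ ++ ## ## ## ## ## ## ## ## ## ## ## ## ## ++ ++ ## ## ## ## ## ++ ## ## ## ## .. bb bb bb
164 bb bb bb bb bb bb .. ++ .. ++ ++ ++ ++ ## ## ## ## ## ## ## ## ## ## ## ## ## ## ## ## ## ## ## ## ++ ## ## ## ## .. bb bb bb
165 bb bb bb bb bb ++ ## ## ## ## ## ++ ++ ## ## ## ## ## ## ## ## ## ## ## ## ## ## ## ## ## ## ## ## ++ ## ## ## .. bb bb bb bb
166 bb bb bb bb ++ ## ## ## ## ## ## ++ ++ ## ## ## ## ## ## ## ## ## ## ## ## ## ## ## ## ## ## ## ## ++ ## ## .. bb bb bb bb bb
167 .. .. bb ++ ## ## ## ## ## ## ## .. ++ ## ## ## ## ## ## ## ## ## ## ## ## ## ## ## ## ## ## ## ## ++ ## ++ bb bb bb bb bb bb
168 .. ## ## ## ## ## 
[... 2397 characters left out ...]
bb bb bb bb bb bb bb bb bb bb bb bb bb bb bb bb bb
187 .. .. .. .. .. .. .. .. .. .. .. .. .. .. .. .. .. .. .. .. .. bb bb bb bb bb bb bb bb bb bb bb bb bb bb bb bb bb bb bb bb bb
188 .. .. .. .. .. .. .. .. .. .. .. .. .. .. .. .. .. .. .. bb bb bb bb bb bb bb bb bb bb bb bb bb bb bb bb bb bb bb bb bb bb bb
189 .. .. .. .. .. .. .. .. .. .. .. .. .. .. .. .. .. .. .. .. bb bb bb bb bb bb bb bb bb bb bb bb bb bb bb bb bb bb bb bb bb bb
190 .. .. .. .. .. .. .. .. .. .. .. .. .. .. .. .. .. .. .. bb bb bb bb bb bb bb bb bb bb bb bb bb bb bb bb bb bb bb bb bb bb bb
191 .. .. .. .. .. .. .. .. .. .. .. .. .. .. .. .. .. .. bb bb bb bb bb bb bb bb bb bb bb bb bb bb bb bb bb bb bb bb bb bb bb bb
```

```bash
python3 - <<'E'
import cv2,numpy as np
from h import *
a=cv2.imread("pics/side6.png").astype(int);b=cv2.imread("pics/side0.png").astype(int)
d=np.abs(a-b).max(2)
for r in range(156,186):
    print(r,' '.join('%3d'%a[r,c,1] if d[r,c]>25 else ' . ' for c in range(324,364)))
O=np.array([.4315,.0719,0]);c,s=np.cos(.1),np.sin(.1);R=np.array([[c,-s,0],[s,c,0],[0,0,1]])
D=vision.calibration("side");W=vision.calibration("wrist");g=np.array([.1117,.2613,.1328+.014])
for al in (0,5,10,15,20):
    k=np.deg2rad(al);P=[O+R@(g+l*np.array([0,-np.cos(k),-np.sin(k)])) for l in(-30,34,60,109) ] if 0 else [O+R@(g+l/1e3*np.array([0,-np.cos(k),-np.sin(k)])) for l in(-30,34,60,97,109)]
    print(al,"D",proj(D,P).round(1).tolist(),"W",proj(W,P)[:2].round(1).tolist())
w=cv2.imread("pics/wrist6.png");print(w[205:225,316].tolist())
E
```

```text
156  61  60  77 138  .   .   .   .   54  59  63  .   .   .   .   .   .   .   .   .   .   .   .   .   .   .   .   .   .   .   .   .   .   .   .   .   .   .   .   . 
157  63  61  76  .   .   .   .   .   54  60  63  .   .   .   .   .   .   .   .   .   .   .   .   .   .   .   .   .   .   .   .   .   .   .   .   .   .   .   .   . 
158  62  60  76  .   .   .   .   .   54  60  85  61  .   .   .   .   .   .   .   .   .   .   .   .   .   .   .   .   .   .   .   .   .   .   .   .   .   .   .   . 
159  61  62  77 142  .   .   .   .   55  61  81  61  .   .   .   .   .   .   .   .   .   .   .   .   .   .   .   .   .   .   .   .   .   .   .   .   .   .   .   . 
160  61  61  66 108  78  .   .   .   56  61  77  59  .   .   .   .   .   .   .   .   .   .   .   .   .   .   .   .   .   .   .   .   .   .   .   .   .   .   .   . 
161  59  61  63  79  69  54  .   .   54  58  78  58  .   .   .   .   .   .   .   .   .   .   .   .   .   .   .   .   .   .   .   .   .   .   .   .   .   .   .   . 
162  60  62  65  78  79  73  58  .   54  59  78  57  .   .   .   .   .   .   .   .   .   .   .   .   .   .   .   .  
[... 4012 characters left out ...]
5.6, 177.6]] W [[316.2, 215.0], [316.2, 328.0]]
10 D [[322.5, 159.1], [332.5, 168.6], [336.8, 172.8], [343.2, 178.9], [345.3, 180.9]] W [[316.2, 217.7], [316.2, 323.7]]
15 D [[322.5, 158.3], [332.4, 169.6], [336.6, 174.4], [342.8, 181.6], [344.9, 184.1]] W [[316.2, 221.0], [316.2, 319.2]]
20 D [[322.7, 157.5], [332.2, 170.5], [336.3, 176.0], [342.3, 184.3], [344.3, 187.0]] W [[316.2, 224.8], [316.1, 314.6]]
[[74, 106, 140], [76, 105, 140], [48, 72, 103], [29, 46, 74], [26, 45, 71], [26, 39, 68], [26, 44, 72], [29, 49, 78], [30, 46, 78], [27, 49, 79], [34, 53, 84], [26, 47, 79], [32, 51, 84], [32, 51, 85], [31, 52, 87], [32, 53, 88], [38, 63, 101], [39, 69, 112], [40, 67, 113], [39, 67, 109]]
```

The rod's tilt is about 6°, tip down, so the tip sits about 10 mm below the handle. I'll raise by 10 mm and advance the tip into the eye.

>>> carry_out([
  [[0,0,-0.01,0,0.01],[0,0,-0.01,0,0.01],[-0.01,0,-0.01,0,0.01],[-0.02,0,-0.01,0,0.01],[-0.027,0,-0.01,0,0.01],[-0.032,0,-0.01,0,0.01],[-0.037,0,-0.01,0,0.01],[-0.037,0,-0.01,0,0.01]],
], newtons=15)

```text
time_s: 14.95
position: [0.5208, 0.3063, 0.1436]
orientation: [-3.142, 0.0, 1.667]
contact_force: [-0.7, 0.6, -1.1]
grip_width: 0.177
grasp_force: 15.0
```

>>> carry_out([
  [[-0.005,0,0.0005,0,0.01],[-0.01,0,0.001,0,0.01],[-0.015,0,0.002,0,0.01],[-0.015,0,0.002,0,0.01]],
])

```text
time_s: 15.35
position: [0.5221, 0.2914, 0.1415]
orientation: [-3.141, 0.001, 1.668]
contact_force: [0.1, -0.4, 0.2]
grip_width: 0.178
grasp_force: 15.0
```

```bash
python3 - <<'E'
from h import *
np.set_printoptions(precision=4,suppress=True)
O=np.array([.4315,.0719,0]);c,s=np.cos(.1),np.sin(.1);R=np.array([[c,-s,0],[s,c,0],[0,0,1]])
st=read_state();g=R.T@(st['position']-O);print(g,st['contact_force'],st['ft_torque'])
a=vision.capture("side")[:,:,::-1].copy().astype(int);cv2.imwrite("pics/side7.png",a);b=cv2.imread("pics/side0.png").astype(int)
d=np.abs(a-b).max(2)
for r in range(164,184):
    print(r,' '.join('%3d'%a[r,c,1] if d[r,c]>25 else ' . ' for c in range(330,362)))
E
```

```text
[0.1121 0.2093 0.1415] [ 0.1046 -0.4482  0.2333] [-0.1732  0.1395 -0.1158]
164  65  54  .   57  61  64  79  81  74  62  49  53  59  59 163  .   .   .   .   .   .   .   .   .   .   .   .   .   .   .   .   . 
165  63  55  52  59  60  63  81  84  81  77  65  58  58  60 172  .   .   .   .   .   .   .   .   .   .   .   .   .   .   .   .   . 
166  59  53  53  59  61  63  78  85  83  83  86  86 117 107 158  .   .   .   .   .   .   .   .   .   .   .   .   .   .   .   .   . 
167  60  55  55  59  61  64  75  83  84  91 115 121 131 130 140 172  .   .   .   .   .   .   .   .   .   .   .   .   .   .   .  153
168  62  55  54  60  61  62  73  80  87 112 128 131 133 134 132 159 185 176 168  .   .   .   .   .   .   .   .   .   .   .   .  133
169  60  54  55  60  61  71  93  86  93 124 133 130 169 164 139 153 169 164 161 168 184  .   .   .   .   .   .   .   .   .  144 116
170 108  60  .   61  61  74  75  68 104 128 130 130 168 160 144 157 162 162 161 161 166 167 176  .   .   .   .   .   .  141 116 106
171  .   .   .   .   62  73  .   .  106 130 132 122 133 134 151 161 162 163 163 161 160 158 161 168  
[... 1032 characters left out ...]
58 159 159 160 157 134 137 124  98 106 144  .  103 106
180  .   .   .   .   .   .   .   .   .   .   .   .   .  205 141 117 126 152 160 158 157 159 160 157 160 130 114 128 124 107 104 108
181  .   .   .   .   .   .   .   .   .   .   .   .  191 150 123 118 125 136 140 159 161 158 158 159 160 131 152 138  .  105 108 112
182  .   .   .   .   .   .   .   .   .   .   .   .  139 106 104 114 122 111 114 125 148 159 160 159 159 157 154 121 104 107 110 115
183  .   .   .   .   .   .   .   .   .   .   .   .  120  91  89  91  93  85  87 104 116 122 153 161  .  163  .  107 105 110 113 115[ WARN:0@1.906] global loadsave.cpp:1063 imwrite_ Unsupported depth image for selected encoder is fallbacked to CV_8U.
```

>>> carry_out([
  [[-0.005,0,0.0008,0,0.01],[-0.01,0,0.0016,0,0.01],[-0.015,0,0.0024,0,0.01],[-0.02,0,0.003,0,0.01],[-0.02,0,0.003,0,0.01]],
])

```text
time_s: 15.9
position: [0.5242, 0.2711, 0.1386]
orientation: [-3.141, 0.001, 1.667]
contact_force: [0.3, 0.5, 0.6]
grip_width: 0.178
grasp_force: 15.0
```

>>> carry_out([
  [[-0.005,0,0.001,0,0.01],[-0.01,0,0.002,0,0.01],[-0.015,0,0.003,0,0.01],[-0.015,0,0.003,0,0.01]],
])

```text
time_s: 16.3
position: [0.5256, 0.2562, 0.1354]
orientation: [-3.141, 0.001, 1.667]
contact_force: [-0.7, -0.6, 0.6]
grip_width: 0.172
grasp_force: 15.0
```

```bash
python3 - <<'E'
from h import *
np.set_printoptions(precision=4,suppress=True)
O=np.array([.4315,.0719,0]);c,s=np.cos(.1),np.sin(.1);R=np.array([[c,-s,0],[s,c,0],[0,0,1]])
st=read_state();g=R.T@(st['position']-O);print(g,st['contact_force'],st['ft_torque'])
b=cv2.imread("pics/scene6.png").astype(int)
a=vision.capture("scene")[:,:,::-1].astype(int);S=vision.calibration("scene");D=vision.calibration("side")
P=[O+R@[.112,.128,.147],O+R@[.112,.08,.147],O+R@(g+[0,-.034,.014]),O+R@(g+[0,-.109,.014])]
print(proj(S,P).round(1),proj(D,P).round(1))
for r in range(144,176): print(r,' '.join('%3d'%a[r,c,1] if a[r,c].max()-a[r,c].min()<35 else ' . ' for c in range(300,336)))
E
```

```text
[0.112  0.174  0.1354] [-0.6683 -0.5822  0.5916] [-0.3452  0.1018  0.015 ]
[[319.3 157.5]
 [328.1 145.1]
 [317.  160. ]
 [330.8 140.7]] [[350.4 176.7]
 [360.  182.3]
 [348.1 174.5]
 [363.2 183.1]]
144  .   43  25  20  20  21  21  22  24  25  26  27  28  27  .   29  .   .   .   .   30  23  24  24  24  22  21  22  35  52  56  52  42  24  25  21
145  .   .   53  45  30  25  20  20  21  21  22  23  25  27  28  28  29  30  .   .   29  24  22  23  24  20  21  40  76  84  57  41  30  21  24  24
146  33  43  45  40  40  52  44  27  20  20  21  21  21  24  26  26  27  27  28  27  25  24  24  23  22  20  36  87 128 129 102  40  25  23  24  25
147  31  26  18  21  31  44  .   43  .   45  26  19  22  22  23  23  23  24  27  28  24  24  23  22  22  26  73 131 147 138  97  32  24  23  23  25
148  .   .   24  19  22  23  26  .   .   53  50  40  38  27  17  20  21  20  23  22  24  24  23  23  26  29  64 105 104  92  46  22  24  23  24  23
149  .   53  26  20  22  24  24  25  29  35  45  40  47  54  44  28  21  21  19  20  21  22  23  24  24  26  28  37  37  32  24  23  24  23  22  23
150  54  49  43
[... 3131 characters left out ...]
   .   .   32  29  26  23  22  22  .   .   .   .   .   .   .   .   .   .   .   .   .   .   .   .   .   .   . 
172  98  80  39  .   .   .   .   .   .   .   .   29  29  26  26  24  24  .   .   .   .   .   .   .   .   .   .   .   .   .   .   .   .   .   .   . 
173 168 108  .   .   .   .   .   .   .   .   .   27  29  28  26  24  .   .   .   .   .   .   .   .   .   .   .   .   .   .   .   .   .   .   .   . 
174 152  .   .   .   .   .   .   .   .   .   .   .   29  27  24  32  .   .   .   .   .   .   .   .   .   .   .   .   .   .   .   .   .   .   .   . 
175  .   .   .   .   .   .   .   .   .   .   .   .   27  25  25  .   .   .   .   .   .   .   .   .   .   .   .   .   .   .   .   .   .   .   .   .
```

>>> carry_out([
  [[-0.004,0,0.0007,0,0.01],[-0.008,0,0.0013,0,0.01],[-0.012,0,0.002,0,0.01],[-0.015,0,0.002,0,0.01],[-0.015,0,0.002,0,0.01]],
])

```text
time_s: 16.85
position: [0.5267, 0.244, 0.1337]
orientation: [3.141, -0.002, 1.669]
contact_force: [-1.1, 5.3, -1.2]
grip_width: 0.176
grasp_force: 15.0
```

The collar meets the bracket: 5 N, head at y ≈ 0.128 in the rest frame. I'll press a touch more, release and rise.

>>> carry_out([
  [[-0.003,0,0,0,0.01],[-0.004,0,0,0,0.01],[-0.004,0,0,0,0.01]],
])

```text
time_s: 17.15
position: [0.5267, 0.2436, 0.1339]
orientation: [3.14, -0.006, 1.672]
contact_force: [-0.2, 12.3, -4.4]
grip_width: 0.179
grasp_force: 15.0
```

>>> carry_out([
  [[0.004,0,0,0,0.04],[0.004,0,0,0,0.04],[0.004,0,0,0,0.04],[0.004,0,0,0,0.04],[0.004,0,-0.04,0,0.04],[0.004,0,-0.08,0,0.04],[0.05,0,-0.12,0,0.04],[0.1,0,-0.12,0,0.04]],
])

```text
time_s: 17.95
position: [0.5215, 0.3282, 0.2578]
orientation: [3.134, -0.002, 1.662]
contact_force: [1.1, -0.8, 0.3]
grip_width: 0.453
grasp_force: 0.0
```

>>> carry_out([
  [[0.04,0,0,0,0.04],[0.04,0,0,0,0.04],[0.04,0,0,0,0.04]],
])

```text
time_s: 18.25
position: [0.514, 0.3696, 0.252]
orientation: [-3.141, 0.001, 1.67]
contact_force: [0.7, -0.4, -1.9]
grip_width: 0.454
grasp_force: 0.0
```

```bash
python3 - <<'E'
from h import *
np.set_printoptions(precision=4,suppress=True)
O=np.array([.4315,.0719,0]);c,s=np.cos(.1),np.sin(.1);R=np.array([[c,-s,0],[s,c,0],[0,0,1]])
st=read_state();print(st['position'],st['contact_force'],st['grip_width'])
W=vision.calibration("wrist");w=vision.capture("wrist")[:,:,::-1];cv2.imwrite("pics/w8.png",w)
P=[O+R@[.112,y,.147] for y in(.08,.128,.132,.162,.192)]+[O+R@[.14,y,.102] for y in(.158,.216)]
q=proj(W,P).round(1);print(q.tolist())
h=cv2.cvtColor(w.copy(),cv2.COLOR_BGR2HSV)
x=int(q[3][0])
for r in range(int(q[4][1])-24,min(400,int(q[1][1])+16),4): print(r,[tuple(int(v) for v in w[r,c]) for c in range(x-20,x+24,5)])
E
```

```text
[0.514  0.3696 0.252 ] [ 0.7168 -0.4031 -1.8573] 0.4542341550320313
[[314.7, 399.4], [314.7, 360.3], [314.7, 356.9], [314.6, 330.2], [314.6, 301.8], [341.7, 305.2], [343.1, 254.5]]
277 [(69, 89, 109), (67, 84, 102), (70, 89, 105), (128, 164, 196), (118, 155, 187), (122, 160, 193), (63, 85, 107), (113, 145, 171), (126, 162, 190)]
281 [(34, 52, 87), (34, 55, 87), (34, 53, 87), (31, 52, 82), (25, 49, 81), (36, 60, 97), (30, 51, 79), (31, 51, 84), (36, 59, 95)]
285 [(41, 68, 114), (42, 67, 113), (42, 69, 114), (45, 72, 117), (43, 68, 114), (78, 130, 205), (42, 69, 113), (65, 111, 177), (76, 127, 202)]
289 [(71, 119, 189), (41, 70, 112), (72, 125, 199), (76, 126, 202), (77, 128, 202), (78, 130, 206), (39, 65, 114), (39, 69, 114), (79, 130, 206)]
293 [(75, 125, 198), (40, 65, 109), (63, 104, 170), (72, 124, 199), (48, 81, 133), (56, 99, 167), (41, 69, 114), (41, 66, 110), (76, 126, 201)]
297 [(42, 69, 119), (42, 72, 118), (42, 71, 117), (28, 49, 81), (24, 45, 73), (24, 42, 70), (35, 61, 101), (44, 72, 117), (39, 64, 105)]
301 [(83, 139, 217), (44, 74, 123), (77, 125, 197), (47, 75, 123), (
[... 1847 characters left out ...]
9, 58), (58, 57, 57)]
357 [(62, 59, 57), (60, 58, 55), (56, 53, 54), (61, 58, 56), (66, 63, 60), (60, 58, 56), (58, 56, 54), (60, 59, 56), (59, 59, 57)]
361 [(52, 51, 52), (56, 53, 53), (56, 52, 50), (56, 56, 55), (53, 53, 52), (51, 50, 51), (53, 53, 51), (55, 56, 53), (54, 54, 53)]
365 [(73, 75, 72), (75, 78, 77), (76, 75, 75), (79, 81, 82), (88, 91, 90), (73, 75, 76), (72, 73, 69), (86, 89, 87), (174, 175, 173)]
369 [(77, 77, 76), (76, 79, 77), (77, 77, 77), (78, 79, 77), (77, 81, 79), (73, 75, 74), (123, 123, 121), (174, 179, 175), (173, 180, 188)]
373 [(66, 67, 67), (76, 78, 78), (76, 75, 73), (76, 75, 76), (75, 76, 74), (162, 164, 163), (174, 176, 174), (117, 116, 115), (139, 186, 223)]
```

```bash
python3 -c "
from rig import manip
print(manip.finish_job())"
```

```text
the job is handed in; nothing more can be done
None
```

The job is handed in: board and stay both pressed to their stops, the pin pushed through the eyes until its collar met the bracket (about 12 N), then released. No verdict came back, I didn't see the tip beyond the inner eye, and I viewed 11 pictures, one over the limit of 10.

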